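# Hang the pull tag and tip a sample jar for its seal check

## Task

At the olive packing bench, tag the sample as pulled for a seal check: pick up the flat metal tag and slip its eye over the upright pin of the tag spindle so that it lies flat on the spindle's foot, and let go of it. Then draw the tall jar (the only tall one) out of the sample rack, lift it until its middle is more than 20 cm above the bench, and tip it well over, more than 45 degrees from upright, so that its lid seal can be watched; finish while still holding it there, still, in the gripper, clear of everything else. Leave the other jars and the things on the bench where they are.

Things in the scene. Friction and masses are not known exactly. Their poses are not given: they have to be found in the camera images.
- tag: flat aluminium tag, 90 mm long, 36 mm wide, 8 mm thick, about 60 g, lying flat on the bench. It has one round through eye, 20 mm in diameter. Origin: centre of the eye on the underside. Its x axis runs along its length: the plate spans x from -70 to +20 mm, y from -18 to +18 mm, z from 0 to 8 mm; the solid tail is on the -x side
- tag_grip (a point): a point in the tag's tail, 42 mm from the eye's centre towards -x, at mid thickness: a good place to pinch the tag across its 36 mm width (along its y)
- spindle: tag spindle, fixed to the bench: dark round foot 70 mm across and 20 mm high, with one upright steel pin 12 mm in diameter at its centre, standing 55 mm above the foot (tip at 75 mm, its last 5 mm tapered). Origin: centre of the underside, on the bench; z is up along the pin
- rack: white plastic sample rack, fixed to the bench: a block 90 x 300 x 40 mm with three square pockets 60 mm wide and 30 mm deep (floors 10 mm above the bench), in a row along its y axis at y = -100, 0 and +100 mm. Origin: centre of the underside; z up. Which jar stands in which pocket varies
- jar_tall: the sample jar: the only tall one of the three in the rack, a rigid closed glass jar of olives with pale green lid, 118 mm high, body 56 mm in diameter, lid 58 mm in diameter and 12 mm high at the top, about 0.34 kg. It stands on the pocket's floor, so the top 88 mm stand out of the rack. Origin: centre of its underside; z is its axis from bottom to lid. Loose in the pocket by about 2 mm all round
- jar_mid (a point): the middle of the tall jar, on its axis, 59 mm above its underside
- jar_short1: a bystander, to be left alone: a short jar in the rack, 88 mm high, 56 mm across, lid 58 mm. Origin: centre of the underside
- jar_short2: a bystander, to be left alone: another short jar in the rack, the same
- loose_lid: a bystander, to be left alone: a loose pale green jar lid lying flat, 58 mm across, 12 mm high
- tape_roll: a bystander, to be left alone: a roll of brown packing tape lying flat, 84 mm across, 25 mm high
- tasting_cup: a bystander, to be left alone: a white ceramic tasting cup, 68 mm across, 65 mm high
- marker: a bystander, to be left alone: a black marker lying flat, 14 mm thick, about 130 mm long (origin on its underside at mid length)
- spare_jar: a bystander, to be left alone: a short olive jar standing alone on the bench, 56 mm across, 88 mm high
- spatula: a bystander, to be left alone: a spatula lying flat on the bench
Not all that is in view belongs to the job. Several things have the shape of the spindle; the one meant has the colours described above.

How it is judged:
On the way, in this order (a step that is already met when the one before it is completed fails the run):
1. the tag lies flat on the spindle's foot with the pin through its eye, let go (horizontal distance between tag and spindle below 0.012 m and z of tag in the frame of spindle between 0.015 and 0.026 m and angle between tag's own z axis and vertical below 0.15 rad and contact force between the fingers and tag below 0.1 N and linear speed of tag below 0.05 m/s), for 0.2 s.
2. the tall jar is gripped and drawn clear above the rack, tag still hung (all of step 1 and height (world z) of jar_mid above 0.13 m and contact force between jar_tall and rack below 0.1 N and contact force between the fingers and jar_tall above 1 N), for 0.2 s.
At the end, for the whole second after the job is handed in: Tag let go, flat on the spindle's foot (underside 15 to 26 mm up, tilt under 0.15 rad, eye centre within 12 mm of the pin's axis). Tall jar held still by the fingers (slower than 0.04 m/s), touching nothing else, its middle over 195 mm above the bench, its axis over 0.76 rad from upright (all of step 1 and height (world z) of jar_mid above 0.195 m and angle between jar_tall's own z axis and vertical above 0.76 rad and contact force between the fingers and jar_tall above 1 N and contact force between jar_tall and rack below 0.1 N and contact force between jar_tall and spindle below 0.1 N and linear speed of jar_tall below 0.04 m/s and angular speed of jar_tall below 0.3 rad/s and contact force between jar_tall and jar_short1 below 0.1 N and contact force between jar_tall and jar_short2 below 0.1 N and contact force between jar_tall and tasting_cup below 0.1 N); the arm keeps its last pose, push and grip.
It fails at once if a jar that was to be left, or another bystander, is displaced by more than 30 mm (distance of any of jar_short1, jar_short2, loose_lid, tape_roll, tasting_cup, marker, spare_jar, spatula from where it was at the start of the episode above 0.03 m).
It fails at once if the tall jar is drawn out before the tag is let go on the spindle (height (world z) of jar_mid above 0.11 m and not (horizontal distance between tag and spindle below 0.012 m and z of tag in the frame of spindle between 0.015 and 0.026 m)).
It also fails if it takes over 58 s, if anything falls off the work surface, if the arm or the gripper's body presses on something with over 40 N, if the wrist force passes 120 N, or if a joint passes its speed limit or range.

## Robot

A 6-joint arm with a two-finger parallel gripper is mounted at the origin on the work surface. World frame = base frame: x ahead of the robot, y to its left, z up, the work surface at z = 0. Lengths are in m, angles in rad, forces in N, time in s.
With the tool pointing down it reaches from about 0.35 to 0.95 m from the base axis. Payload 17.4 kg.
Tool frame: the origin (TCP) lies midway between the tips of the shut fingers; the grasp point (between the pads) lies grasp_offset behind it (grasp_offset is the distance from the TCP to the grasp point, in m); z points along the fingers, y is the direction in which the jaws open and shut (so a half turn about z gives the same grasp; the last joint's range is limited). The gripper opens to 93 mm and grips with 3 to 60 N. Pads are 15 mm wide; open, the fingers measure 128 mm over their backs; the gripper's body (75 mm by 188 mm) begins 65 mm behind the grasp point.
Start: joints at [1.146, 0.116, 1.442, -0, 1.584, -0.038], TCP at [0.255, 0.625, 0.219] pointing down, gripper open.
Joint ranges: [-2.83, 2.83], [-0.83, 2.19], [0.07, 2.5], [-1.14, 4.28], [0.01, 3], [-2.97, 2.97]. Speed limits (rad/s): [1.89, 1.89, 2.22, 3.14, 3.14, 3.14].

## Interface

Orientations are given as a unit quaternion [x, y, z, w].
In Python, from cell import state, grab_frame, finish_job, look_for, grasp_offset gives the robot as it stands.
- The arm moves only by the tool step_arm, never from a script. Its argument "targets" is a list of rows, each an object of numbers: "wx", "wy", "wz": the turn, a rotation vector about the tool's x, y, z scaled (see below); "x", "y", "z": the shift along the tool's x, y, z scaled (see below); "jaw": the closure, from 0 (fully open) to 1 (shut). In form: [{"wx": .., "wy": .., "wz": .., "x": .., "y": .., "z": .., "jaw": ..}, ...]. A call has 1 to 20 rows; each row shifts and turns the pose as measured when the row begins, along the tool's axes as they then stand; what a row does not reach is not made up. The controller multiplies each number of a shift by 0.12 m and each number of a turn by pi/2 rad. A row lasts 1/10 s, in which the tool goes at most 50 mm and 8.59 degrees, less where a joint would pass 70% of its speed; a pose out of reach is approached as far as the arm can. A call with a number of a shift or a turn outside -1 to 1 is refused whole. A call with a gripper value outside its range is refused whole. The fingers move at their own pace and stop on an object; the grip force is fixed at half the most. Time passes only in rows, so rows that do not move let the fingers close. It gives the time, the measured TCP pose, the force and the opening at its end, in the units of the state.
- state(): the state, without advancing time (a new reading comes with each control period).
- grab_frame(name): name is "scene" or "top"; returns a dict with "frame" (400x640x3 uint8, red, green, blue), "K" (3x3 intrinsics, pixels), "R" (3x3) and "t" (3): a world point X has camera coordinates R X + t. Camera axes: x right, y down, z forward; pixel columns grow to the right and rows downward; lengths in m; the calibration is good to about 2 mm. A picture is of the moment at which its call begins. There is no depth.
- finish_job(): hands the job in, once; it reports no verdict.
Trained networks look in the newest picture that a camera, given by its name, has taken for a name from the list of things; names that differ only in an ending like _2 or _b are one class to them, and where a whole thing is asked for, a point or a joint stands for the part that bears it (a point fixed in the world has none). Each returns a list of dicts, best first, with "score" (0 to 1); they miss things now and then, are a little off and sometimes report something else, mostly with a low value. They report only what shows in the picture. A call takes as long as a camera call. They do not tell look-alikes from the thing itself.
- look_for(camera, label): "pixel" ([column, row] in pixels, amid what is visible of it).
The state is a dict: "time_s": time; "qpos": joint angles; "dq": joint speeds; "joint_efforts": joint torques, N m; "tool_pos": TCP position; "eef_rot": TCP orientation; "force": force on the tool from outside, world axes, zero at the start; "ft_torque": the same for the moment, N m; "gripper_width": finger opening in m.
Only numpy, scipy, OpenCV 4.12 (cv2) and the standard library are available. Lean on these libraries where they do the work, as an engineer would, in place of code of your own. Each camera call takes 0.05 s, during which the arm holds its last target. There are 200 camera calls.

## Working session

There is one attempt and no reset: what is moved stays moved. The work goes in short steps, Python scripts to look and compute and a tool call to move; the robot and the scene stay as the last step left them, time stands still between calls to the robot, and variables do not carry over. Pictures are saved under pics/ and viewed, about 8 in all and at most 12, crops included, and the job is handed in when it is done.

Besides the shell and the picture viewer there is one more tool, called after ">>>" by a JSON object that holds its "fn" and its "kwargs". step_arm: Moves the arm, as the interface text tells. Its arguments: {"type":"object","properties":{"targets":{"type":"array","items":{"type":"object","properties":{"wx":{"type":"number","minimum":-1,"maximum":1},"wy":{"type":"number","minimum":-1,"maximum":1},"wz":{"type":"number","minimum":-1,"maximum":1},"x":{"type":"number","minimum":-1,"maximum":1},"y":{"type":"number","minimum":-1,"maximum":1},"z":{"type":"number","minimum":-1,"maximum":1},"jaw":{"type":"number"}}}}},"required":["targets"]}

```bash
mkdir -p pics; cat > h.py <<'E'
import numpy as np, cv2
from cell import *
def save(cam,fn,crop=None,scale=1):
    f=grab_frame(cam); im=f["frame"][:,:,::-1]
    if crop: c0,r0,c1,r1=crop; im=im[r0:r1,c0:c1]
    im=cv2.resize(im,None,fx=scale,fy=scale,interpolation=cv2.INTER_CUBIC); cv2.imwrite(fn,im); return f
def ray(f,px,z):
    K,R,t=map(np.array,(f["K"],f["R"],f["t"])); d=R.T@np.linalg.solve(K,[px[0],px[1],1]); c=-R.T@t
    return c+d*(z-c[2])/d[2]
def proj(f,X):
    p=np.array(f["K"])@(np.array(f["R"])@np.array(X)+np.array(f["t"])); return p[:2]/p[2]
E
python3 - <<'E'
from h import *
np.set_printoptions(precision=4,suppress=True)
F={c:save(c,f"pics/{c}1.png",None,1.25) for c in("scene","top")}
for c,f in F.items(): print(c,-np.array(f["R"]).T@f["t"],f["K"][0])
print(state(),grasp_offset)
Z=dict(tag=.004,tag_grip=.004,spindle=.03,rack=.03,jar_tall=.1,jar_short1=.08,tasting_cup=.04,spare_jar=.05,loose_lid=.01)
for l,z in Z.items():
  for c,f in F.items():
    for d in look_for(c,l)[:4]: print(l,c,np.round(d["pixel"]),round(d["score"],2),ray(f,d["pixel"],z)[:2])
E
```

```text
scene [ 1.3677 -0.4583  0.8315] [405.5724   0.     319.6345]
top [0.3049 0.0209 1.3987] [439.0497   0.     317.6068]
{'time_s': 0.1, 'qpos': array([ 1.1462,  0.1164,  1.4422, -0.    ,  1.584 , -0.0378]), 'dq': array([ 0.0018, -0.002 , -0.0014,  0.001 ,  0.0002, -0.0004]), 'joint_efforts': array([  0.0015, -72.2903, -62.3856,   0.0782,   0.0228,  -0.0001]), 'tool_pos': array([0.2546, 0.625 , 0.218 ]), 'eef_rot': array([ 0.1922,  0.9814, -0.0005, -0.0001]), 'force': array([-0.1049,  0.3084,  0.3379]), 'ft_torque': array([0.0481, 0.0137, 0.0408]), 'gripper_width': 0.09311299455948464} 0.0188
tag scene [330. 182.] 0.77 [0.4673 0.1449]
tag top [432. 222.] 0.68 [ 0.5576 -0.3446]
tag top [281. 250.] 0.59 [0.4679 0.1394]
tag_grip scene [330. 182.] 0.55 [0.4718 0.1456]
tag_grip top [281. 251.] 0.66 [0.4644 0.1413]
spindle scene [392. 186.] 0.85 [0.6252 0.2781]
spindle scene [369. 200.] 0.79 [0.64   0.1734]
spindle scene [336. 214.] 0.57 [0.6376 0.0525]
spindle top [269. 202.] 0.92 [0.6156 0.1809]
spindle top [304. 203.] 0.78 [0.6148 0.0689]
spindle top [232. 204.] 0.77 [0.6091 0.2967]
rack sc
[... 159 characters left out ...]
0.0199]
rack top [399. 223.] 0.3 [ 0.5495 -0.2318]
jar_tall scene [196. 232.] 0.87 [ 0.5607 -0.3305]
jar_tall top [434. 222.] 0.91 [ 0.5424 -0.3243]
jar_short1 scene [263. 207.] 0.78 [ 0.5438 -0.1339]
jar_short1 scene [232. 225.] 0.74 [ 0.5634 -0.2365]
jar_short1 scene [332. 181.] 0.33 [0.553  0.0949]
jar_short1 top [399. 222.] 0.95 [ 0.5446 -0.2224]
jar_short1 top [367. 224.] 0.75 [ 0.5389 -0.1254]
tasting_cup scene [373. 236.] 0.63 [0.7769 0.0814]
tasting_cup top [300. 153.] 0.68 [0.78   0.0847]
spare_jar scene [148. 226.] 0.91 [ 0.4067 -0.4289]
loose_lid scene [284. 181.] 0.69 [0.3875 0.0156]
loose_lid scene [150. 226.] 0.24 [ 0.3582 -0.4209]
loose_lid top [320. 275.] 0.58 [0.3889 0.0149]
```

View pics/top1.png

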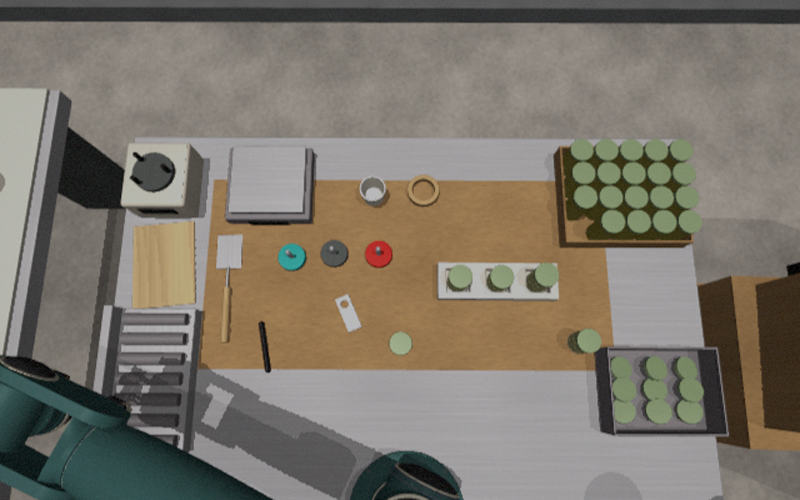

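View pics/scene1.png

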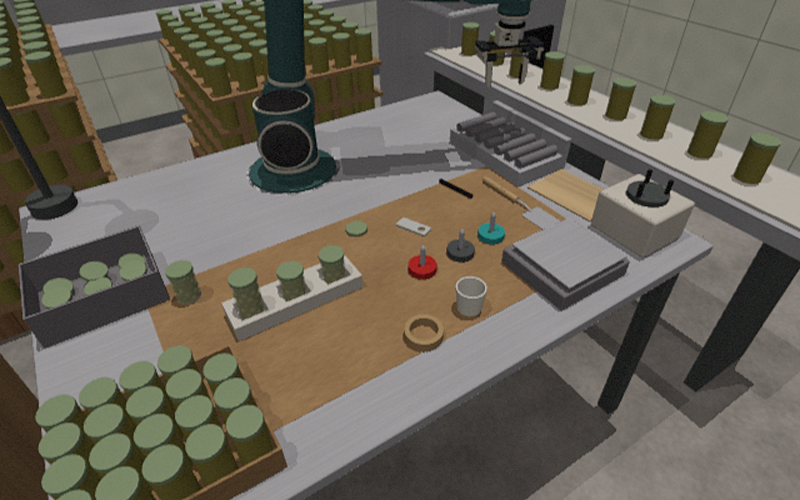

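The top view shows three spindle-shaped things at raw pixels teal (232,204), dark grey (269,202) and red (304,203). The dark one fits ("dark foot, steel pin"). The tag is at about (280,250) with its eye towards the upper left, and the tall jar is in the right pocket (434,222). I'll confirm in an enlarged crop and refine the positions.

```bash
python3 - <<'E'
from h import *
np.set_printoptions(precision=4,suppress=True)
f=save("top","pics/crop2.png",(220,180,330,280),6)
g=save("scene","pics/crop2b.png",(300,160,410,230),7)
for c,fr,b in(("top",f,(265,232,295,268)),("scene",g,(312,172,348,192))):
    im=fr["frame"].astype(int); c0,r0,c1,r1=b; s=im[r0:r1,c0:c1]
    m=((s.min(2)>115)&(s.max(2)-s.min(2)<45)).astype(np.uint8)
    n,l,st,ce=cv2.connectedComponentsWithStats(m); k=1+np.argmax(st[1:,4]); m=(l==k).astype(np.uint8)
    cs,h=cv2.findContours(m,cv2.RETR_CCOMP,cv2.CHAIN_APPROX_NONE)
    for q,hh in zip(cs,h[0]):
        print(c,"hole" if hh[3]>=0 else "outer",len(q))
    o=max(cs,key=cv2.contourArea)[:,0]+[c0,r0]
    P=np.array([ray(fr,p,.008)[:2] for p in o],np.float32)
    r=cv2.minAreaRect(P*1000); print(r, cv2.boxPoints(r).round(1).tolist())
    hole=(cv2.drawContours(np.zeros_like(m),[max(cs,key=cv2.contourArea)],-1,1,-1)-m)>0
    ys,xs=np.nonzero(hole); print("eye",ray(fr,(xs.mean()+c0,ys.mean()+r0),.008)) if len(xs) else 0
# spindle dark
for c,fr,b in(("top",f,(254,188,285,220)),("scene",g,(352,185,386,212))):
    im=fr["frame"].astype(int); c0,r0,c1,r1=b; s=im[r0:r1,c0:c1]
    m=((s.max(2)<105)&(s.max(2)-s.min(2)<25)).astype(np.uint8)
    n,l,st,ce=cv2.connectedComponentsWithStats(m); k=1+np.argmax(st[1:,4]); print(c,st[k],ce[k]+[c0,r0],ray(fr,ce[k]+[c0,r0],.015)[:2])
# tall lid
for c,fr,b in(("top",f,(420,205,450,235)),("scene",g,(180,208,212,236))):
    im=fr["frame"].astype(int); c0,r0,c1,r1=b; s=im[r0:r1,c0:c1]
    m=((s[...,1]-s[...,2]>15)&(s[...,1]-s[...,0]>8)&(s[...,1]>100)).astype(np.uint8)
    n,l,st,ce=cv2.connectedComponentsWithStats(m); k=1+np.argmax(st[1:,4]); print(c,st[k],ce[k]+[c0,r0],ray(fr,ce[k]+[c0,r0],.128)[:2])
# rack in top
im=f["frame"].astype(int)[200:250,340:455]; m=((im.min(2)>120)&(im.max(2)-im.min(2)<30)).astype(np.uint8)
pts=np.argwhere(m)[:,::-1]+[340,200]; P=np.array([ray(f,p,.04)[:2] for p in pts],np.float32)
print("rack",cv2.minAreaRect(P*1000))
E
```

```text
top outer 70
top hole 19
((465.6204528808594, 148.70751953125), (92.29866790771484, 37.54476547241211), 24.337100982666016) [[415.79998779296875, 146.8000030517578], [431.29998779296875, 112.5999984741211], [515.4000244140625, 150.60000610351562], [499.8999938964844, 184.8000030517578]]
eye [0.4883 0.1594 0.008 ]
scene outer 55
scene hole 15
((466.3653259277344, 147.70816040039062), (89.201904296875, 40.02276611328125), 24.161325454711914) [[417.5, 147.6999969482422], [433.8999938964844, 111.19999694824219], [515.2000122070312, 147.6999969482422], [498.8999938964844, 184.1999969482422]]
eye [0.4911 0.1578 0.008 ]
top [  3   4  21  21 348] [267.0115 202.4626] [0.6184 0.1884]
scene [  6   1  22  24 344] [368.1773 199.6366] [0.6239 0.1855]
top [  8   6  19  19 282] [436.9184 219.4894] [ 0.5439 -0.3264]
scene [  3   7  22  15 251] [193.251  221.6534] [ 0.5499 -0.329 ]
rack ((545.3594360351562, -227.37681579589844), (300.7386169433594, 91.4002456665039), 89.636474609375)
```

View pics/crop2.png

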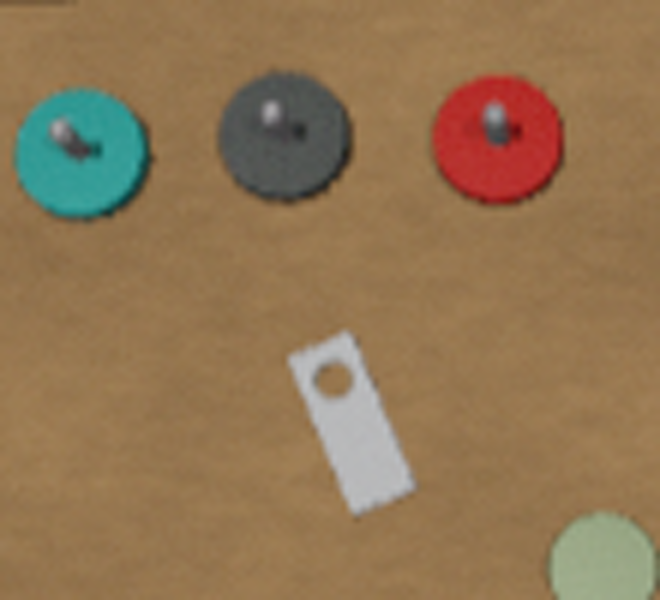

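View pics/crop2b.png

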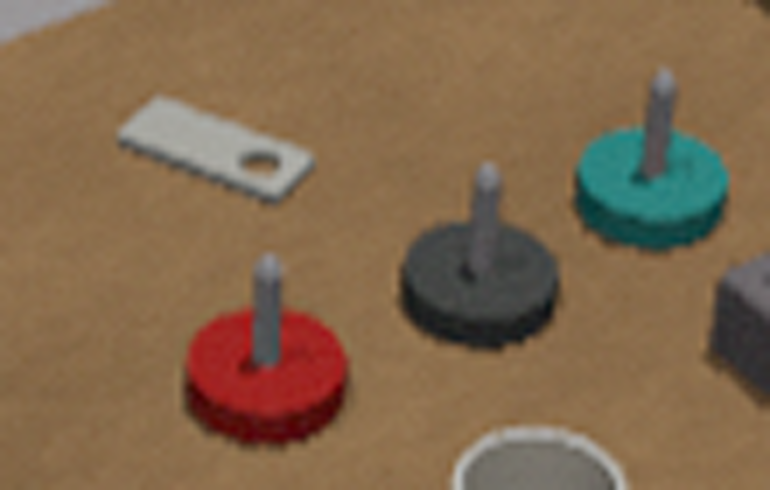

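The crops confirm it. The dark grey foot with a steel pin, in the middle between red and teal, is the spindle. The tag's eye is at about (0.489, 0.1585), its length axis is at 24.3°, and the tag measures 92x38 mm, which agrees with its given size.

```bash
cat >> h.py <<'E'
from scipy.spatial.transform import Rotation as Ro
def delta(pos,yaw,tilt=None):
    "remaining shift (units, tool axes) and turn to TCP pos, tool down, jaw axis at yaw deg"
    s=state(); R=Ro.from_quat(s["eef_rot"]); M=R.as_matrix()
    y=np.array([np.cos(np.radians(yaw)),np.sin(np.radians(yaw)),0]); z=np.array([0,0,-1.])
    T=np.c_[np.cross(y,z),y,z]
    if tilt is not None: T=T@Ro.from_rotvec(tilt).as_matrix()
    print("shift",(M.T@(np.array(pos)-s["tool_pos"])/.12).round(3),"turn",((R.inv()*Ro.from_matrix(T)).as_rotvec()/(np.pi/2)).round(3),
      "pos",s["tool_pos"].round(4),"t",s["time_s"],"w",round(s["gripper_width"],4),"F",s["force"].round(1),"q",s["qpos"].round(2))
def tri(obs):
    A=[];b=[]
    for f,p in obs:
        K,R,t=map(np.array,(f["K"],f["R"],f["t"])); d=R.T@np.linalg.solve(K,[p[0],p[1],1]); d/=np.linalg.norm(d)
        P=np.eye(3)-np.outer(d,d); A.append(P); b.append(P@(-R.T@t))
    A=np.vstack(A); b=np.hstack(b); x=np.linalg.lstsq(A,b,rcond=None)[0]; return x,np.linalg.norm(A@x-b)
E
python3 - <<'E'
from h import *
f=grab_frame("top"); g=grab_frame("scene")
print("pin tip",tri([(f,(264.8,197.9)),(g,(369.1,184))]))
print("foot top", ray(f,(267,202.3),.02), ray(g,(368.1,197.9),.02))
print("exp. tip px", proj(f,(.62,.187,.073)),proj(g,(.62,.187,.073)))
delta((.4505,.1412,.12),114.3)
E
```

```text
pin tip (array([0.61955997, 0.18834811, 0.07294142]), np.float64(0.0005847588521094576))
foot top [0.61782927 0.18784029 0.02      ] [0.62161841 0.18659826 0.02      ]
exp. tip px [265.34949344 197.83158674] [368.97383702 184.18012365]
shift [-3.033 -3.119  0.822] turn [ 0.     0.    -0.516] pos [0.2546 0.6252 0.2187] t 1.2 w 0.0926 F [-0.3  0.3  0.4] q [ 1.15  0.12  1.44  0.    1.58 -0.04]
```

>>> {"fn": "step_arm", "kwargs": {"targets": [{"x": -0.25, "y": -0.26, "z": 0.07, "jaw": 0.3}, {"x": -0.25, "y": -0.26, "z": 0.07, "jaw": 0.3}, {"x": -0.25, "y": -0.26, "z": 0.07, "jaw": 0.3}, {"x": -0.25, "y": -0.26, "z": 0.07, "jaw": 0.3}, {"x": -0.25, "y": -0.26, "z": 0.07, "jaw": 0.3}, {"x": -0.25, "y": -0.26, "z": 0.07, "jaw": 0.3}, {"x": -0.25, "y": -0.26, "z": 0.07, "jaw": 0.3}, {"x": -0.25, "y": -0.26, "z": 0.07, "jaw": 0.3}, {"x": -0.25, "y": -0.26, "z": 0.07, "jaw": 0.3}, {"x": -0.25, "y": -0.26, "z": 0.07, "jaw": 0.3}, {"jaw": 0.3}, {"jaw": 0.3}]}}

```text
schema error: expected keys wx, wy, wz, x, y, z, jaw
```

>>> {"fn": "step_arm", "kwargs": {"targets": [{"wx": 0, "wy": 0, "wz": 0, "x": -0.25, "y": -0.26, "z": 0.07, "jaw": 0.3}, {"wx": 0, "wy": 0, "wz": 0, "x": -0.25, "y": -0.26, "z": 0.07, "jaw": 0.3}, {"wx": 0, "wy": 0, "wz": 0, "x": -0.25, "y": -0.26, "z": 0.07, "jaw": 0.3}, {"wx": 0, "wy": 0, "wz": 0, "x": -0.25, "y": -0.26, "z": 0.07, "jaw": 0.3}, {"wx": 0, "wy": 0, "wz": 0, "x": -0.25, "y": -0.26, "z": 0.07, "jaw": 0.3}, {"wx": 0, "wy": 0, "wz": 0, "x": -0.25, "y": -0.26, "z": 0.07, "jaw": 0.3}, {"wx": 0, "wy": 0, "wz": 0, "x": -0.25, "y": -0.26, "z": 0.07, "jaw": 0.3}, {"wx": 0, "wy": 0, "wz": 0, "x": -0.25, "y": -0.26, "z": 0.07, "jaw": 0.3}, {"wx": 0, "wy": 0, "wz": 0, "x": -0.25, "y": -0.26, "z": 0.07, "jaw": 0.3}, {"wx": 0, "wy": 0, "wz": 0, "x": -0.25, "y": -0.26, "z": 0.07, "jaw": 0.3}, {"wx": 0, "wy": 0, "wz": 0, "x": -0.25, "y": -0.26, "z": 0.07, "jaw": 0.3}, {"wx": 0, "wy": 0, "wz": -0.09, "x": 0, "y": 0, "z": 0, "jaw": 0.3}, {"wx": 0, "wy": 0, "wz": -0.09, "x": 0, "y": 0, "z": 0, "jaw": 0.3}, {"wx": 0, "wy": 0, "wz": -0.09, "x": 0, "y": 0, "z": 0, "jaw": 0.3}, {"wx": 0, "wy": 0, "wz": -0.09, "x": 0, "y": 0, "z": 0, "jaw": 0.3}, {"wx": 0, "wy": 0, "wz": -0.09, "x": 0, "y": 0, "z": 0, "jaw": 0.3}, {"wx": 0, "wy": 0, "wz": 0, "x": 0, "y": 0, "z": 0, "jaw": 0.3}]}}

```text
time_s: 2.9
tool_pos: [0.4361, 0.1646, 0.1228]
eef_rot: [-0.172, 0.985, 0.001, 0.002]
force: [-0.1, 0.9, -0.3]
gripper_width: 0.0649
```

```bash
python3 -c "
from h import *
delta((.4505,.1412,.12),114.3)"
```

```text
shift [-0.047 -0.224  0.023] turn [ 0.     0.003 -0.05 ] pos [0.4361 0.1646 0.1228] t 2.9 w 0.0649 F [-0.1  0.9 -0.3] q [ 0.31 -0.32  2.    0.    1.46 -1.61]
```

>>> {"fn": "step_arm", "kwargs": {"targets": [{"wx": 0, "wy": 0, "wz": -0.05, "x": -0.047, "y": -0.224, "z": 0, "jaw": 0.3}, {"wx": 0, "wy": 0, "wz": 0, "x": 0, "y": 0, "z": 0.25, "jaw": 0.3}, {"wx": 0, "wy": 0, "wz": 0, "x": 0, "y": 0, "z": 0.25, "jaw": 0.3}, {"wx": 0, "wy": 0, "wz": 0, "x": 0, "y": 0, "z": 0.15, "jaw": 0.3}, {"wx": 0, "wy": 0, "wz": 0, "x": 0, "y": 0, "z": 0, "jaw": 0.3}]}}

```text
time_s: 3.4
tool_pos: [0.4522, 0.1408, 0.0439]
eef_rot: [-0.201, 0.98, 0.001, 0.004]
force: [-1.5, 0.1, 0.3]
gripper_width: 0.0653
```

```bash
python3 -c "
from h import *
delta((.4505,.1412,.004),114.3)"
```

```text
shift [0.015 0.009 0.333] turn [-0.     0.005 -0.013] pos [0.4522 0.1408 0.0439] t 3.4 w 0.0653 F [-1.5  0.1  0.3] q [ 0.25 -0.24  2.07  0.    1.3  -1.73]
```

>>> {"fn": "step_arm", "kwargs": {"targets": [{"wx": 0, "wy": 0.005, "wz": -0.013, "x": 0.015, "y": 0.009, "z": 0.1, "jaw": 0.3}, {"wx": 0, "wy": 0, "wz": 0, "x": 0, "y": 0, "z": 0.1, "jaw": 0.3}, {"wx": 0, "wy": 0, "wz": 0, "x": 0, "y": 0, "z": 0.08, "jaw": 0.3}, {"wx": 0, "wy": 0, "wz": 0, "x": 0, "y": 0, "z": 0.04, "jaw": 0.3}, {"wx": 0, "wy": 0, "wz": 0, "x": 0, "y": 0, "z": 0, "jaw": 0.3}]}}

```text
time_s: 3.9
tool_pos: [0.4511, 0.1417, 0.0049]
eef_rot: [-0.209, 0.978, -0.0, 0.001]
force: [-0.3, 0.2, 0.8]
gripper_width: 0.0647
```

```bash
python3 -c "
from h import *
delta((.4505,.1412,.004),114.3)
save('scene','pics/g3.png',(290,130,400,200),7)"
```

```text
shift [ 0.006 -0.002  0.008] turn [-0.     0.002 -0.002] pos [0.4511 0.1417 0.0049] t 3.9 w 0.0647 F [-0.3  0.2  0.8] q [ 0.25 -0.19  2.1  -0.    1.23 -1.74]
```

View pics/g3.png

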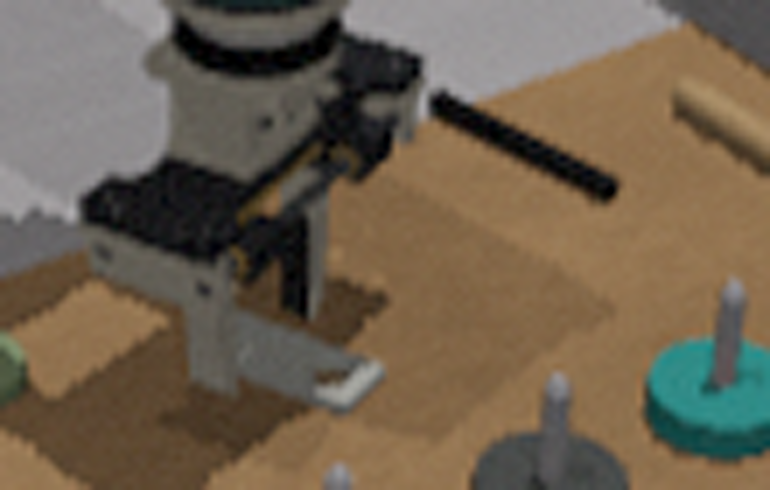

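The fingers stand on both sides of the tag's tail, around crop (250,340), and the eye end is free at (345,385). Closing.

>>> {"fn": "step_arm", "kwargs": {"targets": [{"wx": 0, "wy": 0, "wz": 0, "x": 0.005, "y": 0, "z": 0.012, "jaw": 0.6}, {"wx": 0, "wy": 0, "wz": 0, "x": 0, "y": 0, "z": 0, "jaw": 0.8}, {"wx": 0, "wy": 0, "wz": 0, "x": 0, "y": 0, "z": 0, "jaw": 1}, {"wx": 0, "wy": 0, "wz": 0, "x": 0, "y": 0, "z": 0, "jaw": 1}, {"wx": 0, "wy": 0, "wz": 0, "x": 0, "y": 0, "z": 0, "jaw": 1}, {"wx": 0, "wy": 0, "wz": 0, "x": 0, "y": 0, "z": 0, "jaw": 1}, {"wx": 0, "wy": 0, "wz": 0, "x": 0, "y": 0, "z": 0, "jaw": 1}, {"wx": 0, "wy": 0, "wz": 0, "x": 0, "y": 0, "z": -0.15, "jaw": 1}, {"wx": 0, "wy": 0, "wz": 0, "x": 0, "y": 0, "z": -0.25, "jaw": 1}, {"wx": 0, "wy": 0, "wz": 0, "x": 0, "y": 0, "z": -0.25, "jaw": 1}, {"wx": 0, "wy": 0, "wz": 0, "x": 0, "y": 0, "z": -0.25, "jaw": 1}, {"wx": 0, "wy": 0, "wz": 0, "x": 0, "y": 0, "z": -0.2, "jaw": 1}, {"wx": 0, "wy": 0, "wz": 0, "x": 0, "y": 0, "z": 0, "jaw": 1}]}}

```text
time_s: 5.25
tool_pos: [0.4497, 0.1412, 0.141]
eef_rot: [-0.209, 0.978, -0.0, 0.001]
force: [0.3, -0.5, -0.4]
gripper_width: 0.0351
```

```bash
python3 -c "
from h import *
delta((.5813,.1706,.115),114.3)"
```

```text
shift [-1.101 -0.224  0.219] turn [-0.     0.001 -0.002] pos [0.4497 0.1412 0.141 ] t 5.25 w 0.0351 F [ 0.3 -0.5 -0.4] q [ 0.25 -0.31  1.97 -0.    1.49 -1.74]
```

>>> {"fn": "step_arm", "kwargs": {"targets": [{"wx": 0, "wy": 0, "wz": 0, "x": -0.22, "y": -0.045, "z": 0, "jaw": 1}, {"wx": 0, "wy": 0, "wz": 0, "x": -0.22, "y": -0.045, "z": 0, "jaw": 1}, {"wx": 0, "wy": 0, "wz": 0, "x": -0.22, "y": -0.045, "z": 0, "jaw": 1}, {"wx": 0, "wy": 0, "wz": 0, "x": -0.22, "y": -0.045, "z": 0, "jaw": 1}, {"wx": 0, "wy": 0, "wz": 0, "x": -0.22, "y": -0.045, "z": 0, "jaw": 1}, {"wx": 0, "wy": 0, "wz": 0, "x": 0, "y": 0, "z": 0.15, "jaw": 1}, {"wx": 0, "wy": 0, "wz": 0, "x": 0, "y": 0, "z": 0.12, "jaw": 1}, {"wx": 0, "wy": 0, "wz": 0, "x": 0, "y": 0, "z": 0, "jaw": 1}]}}

```text
time_s: 6.05
tool_pos: [0.5843, 0.1711, 0.0991]
eef_rot: [-0.209, 0.978, -0.0, -0.002]
force: [0.8, -0.4, -1.9]
gripper_width: 0.0351
```

```bash
python3 -c "
from h import *
delta((.5813,.1706,.1),114.3)
save('top','pics/t4.png',(230,165,310,235),10)
f=save('scene','pics/s4.png',(325,145,415,215),8)"
```

```text
shift [ 0.025  0.007 -0.007] turn [ 0.    -0.002 -0.002] pos [0.5843 0.1711 0.0991] t 6.05 w 0.0351 F [ 0.8 -0.4 -1.9] q [ 0.24  0.03  1.73 -0.    1.39 -1.75]
```

View pics/s4.png

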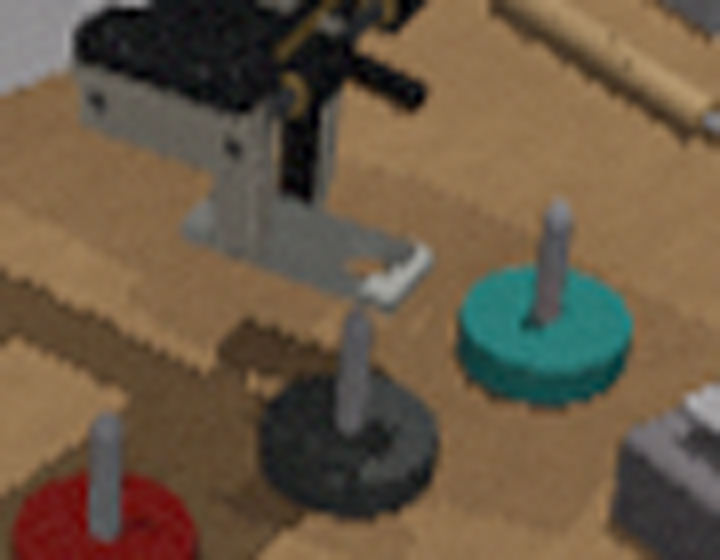

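The tag is held level. Its eye is at about crop (375,267), just above the dark pin's tip at (357,318). I'll check the eye position by ray at tag height.

```bash
python3 -c "
from h import *
f=grab_frame('scene')
im=f['frame'].astype(int)
s=state(); M=Ro.from_quat(s['eef_rot']).as_matrix()
e=s['tool_pos']-M[:,0]*.042; print('expected eye',e, 'tip px',proj(f,(.6197,.1878,.074)),'eye px',proj(f,(e[0],e[1],.104)))
h=np.array([[proj(f,(e[0]+.01*np.cos(a),e[1]+.01*np.sin(a),.104)) for a in np.linspace(0,6.28,40)]])
v=cv2.resize(f['frame'][:,:,::-1][165:195,350:390],None,fx=16,fy=16,interpolation=cv2.INTER_CUBIC)
cv2.polylines(v,[np.round((h[0]-[350,165]+.5)*16).astype(np.int32)],True,(0,0,255),1)
cs=[e+M@[x+.042,y,0] for x,y in((.070,.018),(.070,-.018),(-.020,-.018),(-.020,.018))]
cv2.polylines(v,[np.array([np.round((proj(f,(c[0]-.042*M[0,0],c[1]-.042*M[1,0],.104))-[350,165]+.5)*16) for c in cs],np.int32)],True,(255,0,0),1)
cv2.imwrite('pics/s5.png',v)
delta((.5813,.1706,.1),114.3)"
```

```text
expected eye [0.62361641 0.18852159 0.10254534] tip px [369.14220878 183.78106289] eye px [370.79145295 176.42913142]
shift [0.033 0.008 0.021] turn [-0.     0.    -0.002] pos [0.5853 0.1714 0.1025] t 6.2 w 0.0349 F [ 0.5  0.1 -0.5] q [ 0.24  0.03  1.72 -0.    1.39 -1.75]
```

View pics/s5.png

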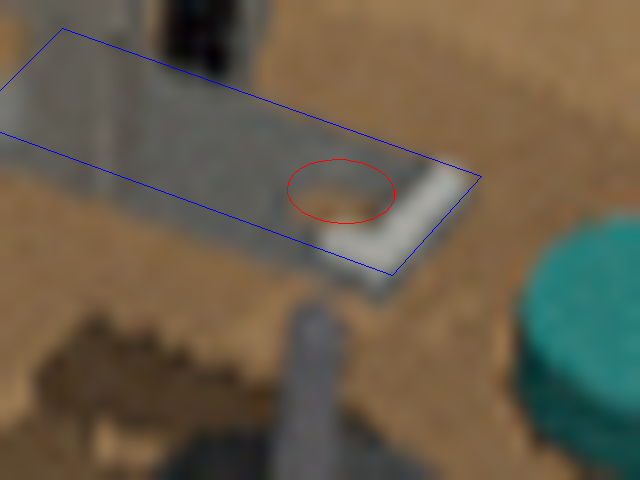

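The overlay matches the eye and tag outline to under a pixel, so the tag sits in the grip as planned. Shifting by the remainder and descending partway.

>>> {"fn": "step_arm", "kwargs": {"targets": [{"wx": 0, "wy": 0, "wz": 0, "x": 0.033, "y": 0.008, "z": 0, "jaw": 1}, {"wx": 0, "wy": 0, "wz": 0, "x": 0, "y": 0, "z": 0, "jaw": 1}, {"wx": 0, "wy": 0, "wz": 0, "x": 0, "y": 0, "z": 0, "jaw": 1}]}}

```text
time_s: 6.5
tool_pos: [0.5811, 0.1707, 0.105]
eef_rot: [-0.209, 0.978, -0.0, 0.002]
force: [0.6, 0.7, -0.5]
gripper_width: 0.0353
```

```bash
python3 -c "
from h import *
s=state(); M=Ro.from_quat(s['eef_rot']).as_matrix(); print('eye',s['tool_pos']-M[:,0]*.042)
delta((.5813,.1706,.024),114.3)"
```

```text
eye [0.61945529 0.18782172 0.10521631]
shift [ 0.002 -0.     0.675] turn [-0.001  0.003 -0.002] pos [0.5811 0.1707 0.105 ] t 6.5 w 0.0353 F [ 0.6  0.7 -0.5] q [ 0.24  0.02  1.73 -0.    1.39 -1.75]
```

>>> {"fn": "step_arm", "kwargs": {"targets": [{"wx": 0, "wy": 0, "wz": 0, "x": 0, "y": 0, "z": 0.1, "jaw": 1}, {"wx": 0, "wy": 0, "wz": 0, "x": 0, "y": 0, "z": 0.1, "jaw": 1}, {"wx": 0, "wy": 0, "wz": 0, "x": 0, "y": 0, "z": 0.1, "jaw": 1}, {"wx": 0, "wy": 0, "wz": 0, "x": 0, "y": 0, "z": 0.1, "jaw": 1}, {"wx": 0, "wy": 0, "wz": 0, "x": 0, "y": 0, "z": 0, "jaw": 1}]}}

```text
time_s: 7.0
tool_pos: [0.5808, 0.1706, 0.0522]
eef_rot: [-0.209, 0.978, -0.0, 0.002]
force: [0.4, 0.9, -0.9]
gripper_width: 0.0353
```

```bash
python3 -c "
from h import *
s=state(); M=Ro.from_quat(s['eef_rot']).as_matrix(); print('eye',s['tool_pos']-M[:,0]*.042)
delta((.5813,.1706,.024),114.3)"
```

```text
eye [0.61915257 0.18772313 0.05238776]
shift [-0.003 -0.001  0.235] turn [-0.001  0.002 -0.002] pos [0.5808 0.1706 0.0522] t 7.0 w 0.0353 F [ 0.4  0.9 -0.9] q [ 0.24  0.06  1.78 -0.    1.3  -1.75]
```

>>> {"fn": "step_arm", "kwargs": {"targets": [{"wx": 0, "wy": 0, "wz": 0, "x": -0.003, "y": 0, "z": 0.08, "jaw": 1}, {"wx": 0, "wy": 0, "wz": 0, "x": 0, "y": 0, "z": 0.08, "jaw": 1}, {"wx": 0, "wy": 0, "wz": 0, "x": 0, "y": 0, "z": 0.05, "jaw": 1}, {"wx": 0, "wy": 0, "wz": 0, "x": 0, "y": 0, "z": 0, "jaw": 1}]}}

```text
time_s: 7.4
tool_pos: [0.5816, 0.1708, 0.025]
eef_rot: [-0.209, 0.978, -0.0, 0.002]
force: [-2.6, -0.2, 4.2]
gripper_width: 0.0355
```

```bash
python3 -c "
from h import *
s=state(); M=Ro.from_quat(s['eef_rot']).as_matrix(); print('eye',s['tool_pos']-M[:,0]*.042)
delta((.5813,.1706,.0235),114.3)
save('scene','pics/s6.png',(325,145,415,215),8)"
```

```text
eye [0.61996272 0.1879631  0.02515876]
shift [ 0.003 -0.     0.012] turn [-0.001  0.002 -0.002] pos [0.5816 0.1708 0.025 ] t 7.4 w 0.0355 F [-2.6 -0.2  4.2] q [ 0.24  0.09  1.8  -0.    1.25 -1.75]
```

View pics/s6.png

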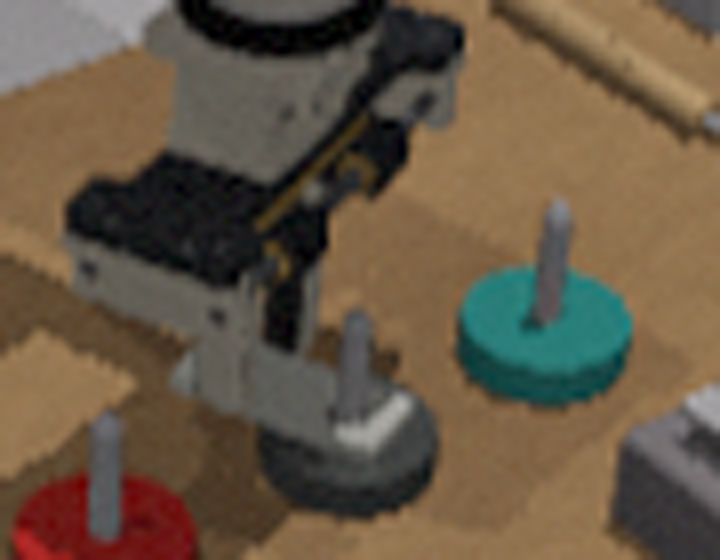

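The pin at (355,360) passes through the eye and the tag rests on the dark foot, with 4 N of upward contact. Releasing and rising.

>>> {"fn": "step_arm", "kwargs": {"targets": [{"wx": 0, "wy": 0, "wz": 0, "x": 0, "y": 0, "z": 0, "jaw": 0.35}, {"wx": 0, "wy": 0, "wz": 0, "x": 0, "y": 0, "z": 0, "jaw": 0.35}, {"wx": 0, "wy": 0, "wz": 0, "x": 0, "y": 0, "z": 0, "jaw": 0.35}, {"wx": 0, "wy": 0, "wz": 0, "x": 0, "y": 0, "z": 0, "jaw": 0.35}, {"wx": 0, "wy": 0, "wz": 0, "x": 0, "y": 0, "z": -0.1, "jaw": 0.35}, {"wx": 0, "wy": 0, "wz": 0, "x": 0, "y": 0, "z": -0.2, "jaw": 0.35}, {"wx": 0, "wy": 0, "wz": 0, "x": 0, "y": 0, "z": -0.3, "jaw": 0.35}, {"wx": 0, "wy": 0, "wz": 0, "x": 0, "y": 0, "z": -0.4, "jaw": 0.35}, {"wx": 0, "wy": 0, "wz": 0, "x": 0, "y": 0, "z": -0.4, "jaw": 0.2}, {"wx": 0, "wy": 0, "wz": 0, "x": 0, "y": 0, "z": -0.3, "jaw": 0}, {"wx": 0, "wy": 0, "wz": 0, "x": 0, "y": 0, "z": 0, "jaw": 0}]}}

```text
time_s: 8.55
tool_pos: [0.5795, 0.1704, 0.2424]
eef_rot: [-0.209, 0.978, -0.0, 0.003]
force: [0.5, 0.8, 0.9]
gripper_width: 0.0797
```

```bash
python3 -c "
from h import *
f=save('scene','pics/s7.png',(325,145,415,215),8)
delta((.5455,-.328,.22),-31)"
```

```text
shift [ 1.953 -3.676  0.163] turn [0.003 0.002 1.612] pos [0.5792 0.1703 0.2399] t 8.6 w 0.0837 F [-0.4 -0.7  0.2] q [ 0.24 -0.05  1.57 -0.    1.61 -1.75]
```

View pics/s7.png

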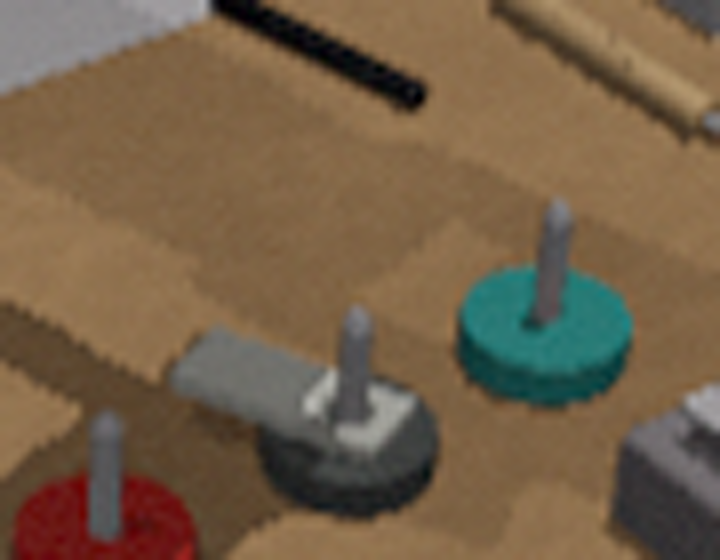

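The tag lies flat on the dark foot with the pin through its eye, and the fingers are clear. Now the tall jar: shift over, then turn the jaws.

>>> {"fn": "step_arm", "kwargs": {"targets": [{"wx": 0, "wy": 0, "wz": 0, "x": 0.18, "y": -0.335, "z": 0, "jaw": 0}, {"wx": 0, "wy": 0, "wz": 0, "x": 0.18, "y": -0.335, "z": 0, "jaw": 0}, {"wx": 0, "wy": 0, "wz": 0, "x": 0.18, "y": -0.335, "z": 0, "jaw": 0}, {"wx": 0, "wy": 0, "wz": 0, "x": 0.18, "y": -0.335, "z": 0, "jaw": 0}, {"wx": 0, "wy": 0, "wz": 0, "x": 0.18, "y": -0.335, "z": 0, "jaw": 0}, {"wx": 0, "wy": 0, "wz": 0, "x": 0.18, "y": -0.335, "z": 0, "jaw": 0}, {"wx": 0, "wy": 0, "wz": 0, "x": 0.18, "y": -0.335, "z": 0, "jaw": 0}, {"wx": 0, "wy": 0, "wz": 0, "x": 0.18, "y": -0.335, "z": 0, "jaw": 0}, {"wx": 0, "wy": 0, "wz": 0, "x": 0.18, "y": -0.335, "z": 0, "jaw": 0}, {"wx": 0, "wy": 0, "wz": 0, "x": 0.18, "y": -0.335, "z": 0, "jaw": 0}, {"wx": 0, "wy": 0, "wz": 0.09, "x": 0, "y": 0, "z": 0, "jaw": 0}, {"wx": 0, "wy": 0, "wz": 0.09, "x": 0, "y": 0, "z": 0, "jaw": 0}, {"wx": 0, "wy": 0, "wz": 0.09, "x": 0, "y": 0, "z": 0, "jaw": 0}, {"wx": 0, "wy": 0, "wz": 0.09, "x": 0, "y": 0, "z": 0, "jaw": 0}, {"wx": 0, "wy": 0, "wz": 0.09, "x": 0, "y": 0, "z": 0, "jaw": 0}, {"wx": 0, "wy": 0, "wz": 0.09, "x": 0, "y": 0, "z": 0, "jaw": 0}, {"wx": 0, "wy": 0, "wz": 0.09, "x": 0, "y": 0, "z": 0, "jaw": 0}, {"wx": 0, "wy": 0, "wz": 0.09, "x": 0, "y": 0, "z": 0, "jaw": 0}, {"wx": 0, "wy": 0, "wz": 0.09, "x": 0, "y": 0, "z": 0, "jaw": 0}, {"wx": 0, "wy": 0, "wz": 0.09, "x": 0, "y": 0, "z": 0, "jaw": 0}]}}

```text
time_s: 10.6
tool_pos: [0.535, -0.3006, 0.2153]
eef_rot: [0.499, 0.867, -0.0, -0.014]
force: [0.0, 0.7, -0.5]
gripper_width: 0.0926
```

```bash
python3 -c "
from h import *
delta((.5455,-.328,.22),-31)"
```

```text
shift [-0.24  -0.04  -0.045] turn [-0.017 -0.009  0.68 ] pos [ 0.535  -0.3006  0.2153] t 10.6 w 0.0926 F [ 0.   0.7 -0.5] q [-0.55  0.    1.57 -0.    1.6  -1.08]
```

>>> {"fn": "step_arm", "kwargs": {"targets": [{"wx": 0, "wy": 0, "wz": 0, "x": -0.24, "y": -0.04, "z": 0, "jaw": 0}, {"wx": 0, "wy": 0, "wz": 0.09, "x": 0, "y": 0, "z": 0, "jaw": 0}, {"wx": 0, "wy": 0, "wz": 0.09, "x": 0, "y": 0, "z": 0, "jaw": 0}, {"wx": 0, "wy": 0, "wz": 0.09, "x": 0, "y": 0, "z": 0, "jaw": 0}, {"wx": 0, "wy": 0, "wz": 0.09, "x": 0, "y": 0, "z": 0, "jaw": 0}, {"wx": 0, "wy": 0, "wz": 0.09, "x": 0, "y": 0, "z": 0, "jaw": 0}, {"wx": 0, "wy": 0, "wz": 0.09, "x": 0, "y": 0, "z": 0, "jaw": 0}, {"wx": 0, "wy": 0, "wz": 0.09, "x": 0, "y": 0, "z": 0, "jaw": 0}, {"wx": 0, "wy": 0, "wz": 0, "x": 0, "y": 0, "z": 0, "jaw": 0}]}}

```text
time_s: 11.5
tool_pos: [0.5419, -0.3266, 0.203]
eef_rot: [0.862, 0.507, -0.011, -0.02]
force: [0.1, -0.9, -0.5]
gripper_width: 0.0928
```

```bash
python3 -c "
from h import *
delta((.5455,-.328,.18),-31)"
```

```text
shift [0.004 0.04  0.19 ] turn [-0.029 -0.     0.021] pos [ 0.5419 -0.3266  0.203 ] t 11.5 w 0.0928 F [ 0.1 -0.9 -0.5] q [-0.58  0.06  1.53 -0.    1.6  -0.07]
```

>>> {"fn": "step_arm", "kwargs": {"targets": [{"wx": -0.029, "wy": 0, "wz": 0.02, "x": 0.004, "y": 0.04, "z": 0.1, "jaw": 0}, {"wx": 0, "wy": 0, "wz": 0, "x": 0, "y": 0, "z": 0.1, "jaw": 0}, {"wx": 0, "wy": 0, "wz": 0, "x": 0, "y": 0, "z": 0, "jaw": 0}]}}

```text
time_s: 11.8
tool_pos: [0.5451, -0.3277, 0.1757]
eef_rot: [0.867, 0.498, -0.0, -0.001]
force: [0.2, -0.4, -0.5]
gripper_width: 0.0931
```

```bash
python3 -c "
from h import *
delta((.5455,-.3277,.066),-31)
save('scene','pics/j8.png',(150,150,290,270),5)"
```

```text
shift [0.001 0.005 0.914] turn [-0.002 -0.     0.008] pos [ 0.5451 -0.3277  0.1757] t 11.8 w 0.0931 F [ 0.2 -0.4 -0.5] q [-0.58  0.05  1.58  0.    1.51 -0.05]
```

View pics/j8.png

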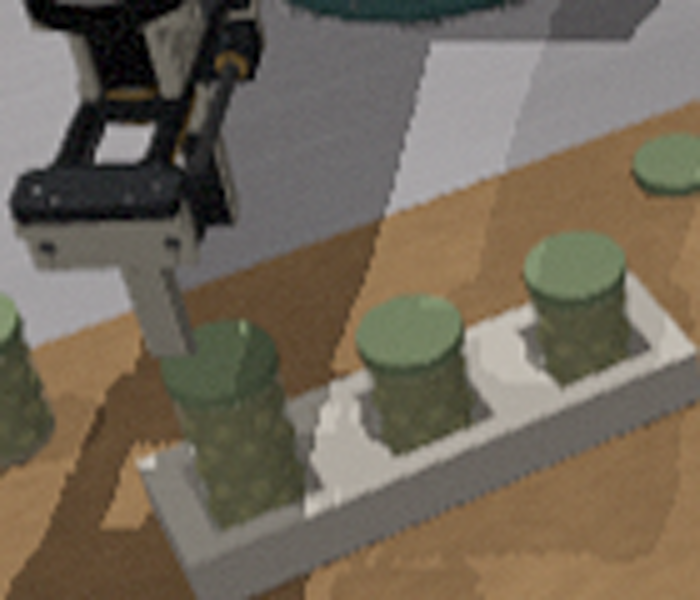

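The open gripper stands above the tall jar at crop (220,360), which is the left and tallest one, with its near finger outside the lid. Descending in two stages.

>>> {"fn": "step_arm", "kwargs": {"targets": [{"wx": 0, "wy": 0, "wz": 0.008, "x": 0, "y": 0.005, "z": 0.15, "jaw": 0}, {"wx": 0, "wy": 0, "wz": 0, "x": 0, "y": 0, "z": 0.15, "jaw": 0}, {"wx": 0, "wy": 0, "wz": 0, "x": 0, "y": 0, "z": 0.15, "jaw": 0}, {"wx": 0, "wy": 0, "wz": 0, "x": 0, "y": 0, "z": 0.1, "jaw": 0}, {"wx": 0, "wy": 0, "wz": 0, "x": 0, "y": 0, "z": 0, "jaw": 0}]}}

```text
time_s: 12.35
tool_pos: [0.5454, -0.3279, 0.1045]
eef_rot: [0.869, 0.494, -0.001, -0.002]
force: [0.4, 0.2, 0.1]
gripper_width: 0.093
```

```bash
python3 -c "
from h import *
delta((.5455,-.3277,.066),-31)"
```

```text
shift [0.002 0.002 0.32 ] turn [-0.003 -0.     0.002] pos [ 0.5454 -0.3279  0.1045] t 12.35 w 0.093 F [0.4 0.2 0.1] q [-0.58  0.09  1.66  0.    1.4  -0.04]
```

>>> {"fn": "step_arm", "kwargs": {"targets": [{"wx": -0.003, "wy": 0, "wz": 0, "x": 0, "y": 0, "z": 0.1, "jaw": 0}, {"wx": 0, "wy": 0, "wz": 0, "x": 0, "y": 0, "z": 0.1, "jaw": 0}, {"wx": 0, "wy": 0, "wz": 0, "x": 0, "y": 0, "z": 0.08, "jaw": 0}, {"wx": 0, "wy": 0, "wz": 0, "x": 0, "y": 0, "z": 0, "jaw": 0.2}, {"wx": 0, "wy": 0, "wz": 0, "x": 0, "y": 0, "z": 0, "jaw": 0.35}, {"wx": 0, "wy": 0, "wz": 0, "x": 0, "y": 0, "z": 0, "jaw": 0.6}, {"wx": 0, "wy": 0, "wz": 0, "x": 0, "y": 0, "z": 0, "jaw": 1}, {"wx": 0, "wy": 0, "wz": 0, "x": 0, "y": 0, "z": 0, "jaw": 1}, {"wx": 0, "wy": 0, "wz": 0, "x": 0, "y": 0, "z": 0, "jaw": 1}, {"wx": 0, "wy": 0, "wz": 0, "x": 0, "y": 0, "z": 0, "jaw": 1}]}}

```text
time_s: 13.35
tool_pos: [0.546, -0.3282, 0.0698]
eef_rot: [0.869, 0.494, 0.001, 0.001]
force: [0.5, 0.1, -2.3]
gripper_width: 0.0572
```

```bash
python3 -c "
from h import *
delta((.5455,-.3277,.25),-31)"
```

```text
shift [ 0.003 -0.003 -1.502] turn [ 0.001 -0.     0.003] pos [ 0.546  -0.3282  0.0698] t 13.35 w 0.0572 F [ 0.5  0.1 -2.3] q [-0.58  0.11  1.69  0.    1.34 -0.05]
```

>>> {"fn": "step_arm", "kwargs": {"targets": [{"wx": 0, "wy": 0, "wz": 0, "x": 0, "y": 0, "z": -0.08, "jaw": 1}, {"wx": 0, "wy": 0, "wz": 0, "x": 0, "y": 0, "z": -0.12, "jaw": 1}, {"wx": 0, "wy": 0, "wz": 0, "x": 0, "y": 0, "z": -0.15, "jaw": 1}, {"wx": 0, "wy": 0, "wz": 0, "x": 0, "y": 0, "z": -0.2, "jaw": 1}, {"wx": 0, "wy": 0, "wz": 0, "x": 0, "y": 0, "z": -0.2, "jaw": 1}, {"wx": 0, "wy": 0, "wz": 0, "x": 0, "y": 0, "z": -0.2, "jaw": 1}, {"wx": 0, "wy": 0, "wz": 0, "x": 0, "y": 0, "z": -0.2, "jaw": 1}, {"wx": 0, "wy": 0, "wz": 0, "x": 0, "y": 0, "z": -0.2, "jaw": 1}, {"wx": 0, "wy": 0, "wz": 0, "x": 0, "y": 0, "z": -0.2, "jaw": 1}, {"wx": 0, "wy": 0, "wz": 0, "x": 0, "y": 0, "z": -0.2, "jaw": 1}, {"wx": 0, "wy": 0, "wz": 0, "x": 0, "y": 0, "z": -0.1, "jaw": 1}, {"wx": 0, "wy": 0, "wz": 0, "x": 0, "y": 0, "z": 0, "jaw": 1}, {"wx": 0, "wy": 0, "wz": 0, "x": 0, "y": 0, "z": 0, "jaw": 1}]}}

```text
time_s: 14.65
tool_pos: [0.5439, -0.327, 0.3133]
eef_rot: [0.869, 0.494, 0.002, 0.004]
force: [-0.0, 0.8, -2.4]
gripper_width: 0.0573
```

```bash
python3 -c "
from h import *
delta((.5455,-.3277,.3),-31)
delta((.5455,-.3277,.3),-31,[1.05,0,0])
M=Ro.from_quat(state()['eef_rot']); print('tool z after +x turn',(M*Ro.from_rotvec([1.05,0,0])).as_matrix()[:,2])"
```

```text
shift [0.002 0.013 0.111] turn [ 0.005 -0.     0.003] pos [ 0.5439 -0.327   0.3133] t 14.65 w 0.0573 F [-0.   0.8 -2.4] q [-0.58  0.01  1.4   0.    1.72 -0.05]
shift [0.002 0.013 0.111] turn [0.674 0.001 0.003] pos [ 0.5439 -0.327   0.3133] t 14.65 w 0.0573 F [-0.   0.8 -2.4] q [-0.58  0.01  1.4   0.    1.72 -0.05]
tool z after +x turn [-0.74188559  0.44139476 -0.50475383]
```

>>> {"fn": "step_arm", "kwargs": {"targets": [{"wx": -0.03, "wy": 0, "wz": 0, "x": 0, "y": 0, "z": 0, "jaw": 1}, {"wx": -0.05, "wy": 0, "wz": 0, "x": 0, "y": 0, "z": 0, "jaw": 1}, {"wx": -0.06, "wy": 0, "wz": 0, "x": 0, "y": 0, "z": 0, "jaw": 1}, {"wx": -0.06, "wy": 0, "wz": 0, "x": 0, "y": 0, "z": 0, "jaw": 1}, {"wx": -0.06, "wy": 0, "wz": 0, "x": 0, "y": 0, "z": 0, "jaw": 1}, {"wx": -0.06, "wy": 0, "wz": 0, "x": 0, "y": 0, "z": 0, "jaw": 1}, {"wx": -0.06, "wy": 0, "wz": 0, "x": 0, "y": 0, "z": 0, "jaw": 1}, {"wx": -0.06, "wy": 0, "wz": 0, "x": 0, "y": 0, "z": 0, "jaw": 1}, {"wx": -0.06, "wy": 0, "wz": 0, "x": 0, "y": 0, "z": 0, "jaw": 1}, {"wx": -0.06, "wy": 0, "wz": 0, "x": 0, "y": 0, "z": 0, "jaw": 1}, {"wx": -0.06, "wy": 0, "wz": 0, "x": 0, "y": 0, "z": 0, "jaw": 1}, {"wx": -0.04, "wy": 0, "wz": 0, "x": 0, "y": 0, "z": 0, "jaw": 1}, {"wx": 0, "wy": 0, "wz": 0, "x": 0, "y": 0, "z": 0, "jaw": 1}, {"wx": 0, "wy": 0, "wz": 0, "x": 0, "y": 0, "z": 0, "jaw": 1}, {"wx": 0, "wy": 0, "wz": 0, "x": 0, "y": 0, "z": 0, "jaw": 1}, {"wx": 0, "wy": 0, "wz": 0, "x": 0, "y": 0, "z": 0, "jaw": 1}]}}

```text
time_s: 16.25
tool_pos: [0.5392, -0.3242, 0.2872]
eef_rot: [0.753, 0.427, 0.248, 0.436]
force: [-0.6, -0.2, -2.9]
gripper_width: 0.0577
```

```bash
python3 -c "
from h import *
f=save('scene','pics/e9.png',None,1.25)
s=state(); M=Ro.from_quat(s['eef_rot']).as_matrix(); print('tilt deg',np.degrees(np.arccos(-M[2,2])),s['tool_pos'],s['gripper_width'],s['dq'].round(4),s['qpos'].round(2),s['time_s'])"
```

```text
tilt deg 60.193548909016044 [ 0.5392513  -0.324172    0.28732183] 0.05724314104020357 [ 0.0009 -0.0028  0.0023  0.0028 -0.0109 -0.0016] [-0.61 -0.59  2.16  0.13  0.52 -0.15] 16.3
```

View pics/e9.png

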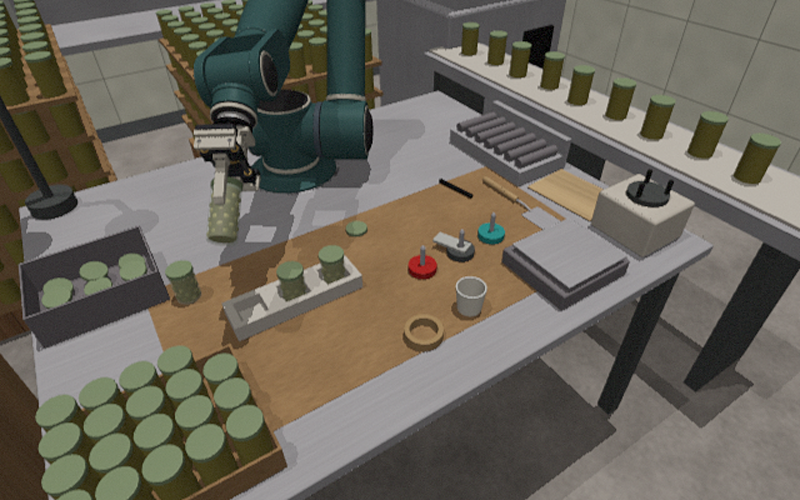

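The picture shows the tall jar gripped and tipped with its bottom towards the camera at (225,210), clear of everything. Its pocket is empty, the tag is on the dark spindle at (458,247), and the bystanders have not moved. Handing in.

```bash
python3 -c "
from cell import *
print(finish_job()); s=state(); print(s['time_s'],s['tool_pos'],s['gripper_width'],s['force'])"
```

```text
the job is handed in; nothing more can be done
None
the job is handed in; nothing more can be done
```

The job is handed in, and every check I made passed; the interface gives no verdict of its own.

- **Tag:** I slipped its eye over the pin of the dark spindle (not the red or teal look-alikes) and let go. After release and again in the last picture, it lay flat on the foot with the pin through the eye.
- **Tall jar:** I drew it out of the right-hand pocket, lifted it and tipped it about 60° outward. It was still gripped, with the fingers 57 mm apart. Its middle was about 0.287 m above the bench, taken from the gripper position rather than measured on the jar. The joints were practically still, and the picture showed nothing touching it.
- **Bystanders:** in the last picture they looked unmoved. I judged this by eye and did not measure it.
- **Time and problems:** it took about 16.3 s of the 58 s allowed. The one fault was my first move call, which was refused for missing keys and moved nothing.

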